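# Seat a glue stick in the labelling V-block

## Robot

A 6-joint arm with a two-finger parallel gripper is mounted at the origin on a cart in front of the work surface, level with it; the furniture and walls round the work are solid. World frame = base frame: x ahead of the robot, y to its left, z up, the work surface at z = 0. Lengths are in m, angles in rad, forces in N, time in s.
With the tool pointing down it reaches from about 0.375 to 0.9 m from the base axis. Payload 3.1 kg.
Tool frame: the origin (TCP) lies on the centre line of the jaws, within the pads' length; the fingertips stand 19 mm ahead of it and the grasp point (between the pads) is the TCP; z points along the fingers, y is the line along which they close (so a half turn about z gives the same grasp; the last joint's range is limited). The gripper opens to 85 mm and grips with 20 to 120 N. Pads are 22 mm wide; open, the fingers measure 114 mm over their backs; the gripper's body (76 mm by 85 mm) begins 54 mm behind the grasp point. The pads swing forward as they close: fully open they stand 13 mm farther back than shut.
Start: joints at [1.111, 0.527, 1.433, -0, 1.181, -0.178], TCP at [0.174, 0.6, 0.25] pointing down, gripper open.
Joint ranges: [-3.08, 3.08], [-0.75, 2.2], [0.22, 2.44], [-1.43, 4.57], [0, 2.65], [-2.85, 2.85]. Speed limits (rad/s): [2.79, 2.79, 3.14, 3.14, 3.14, 3.14].

## Interface

Orientations are given as a unit quaternion [x, y, z, w].
In Python, from station import manip gives the robot as it stands.
- The arm moves only by the tool servo_tool, never from a script. Its argument "rows" is a list that holds one entry, the list of rows, each a list of 7 numbers: the turn, a rotation vector about the tool's x, y, z in degrees, then the shift along the tool's x, y, z in m, then the gripper command: -1 is shut, 1 is fully open, values between are in proportion. In form: [[[wx, wy, wz, tx, ty, tz, jaw], ...]]. A call has 1 to 8 rows; each row shifts and turns the commanded pose from where the row before left it, along the tool's axes as they then stand; what a row does not reach is not made up. A row lasts 1/12 s, in which the tool goes at most 41.7 mm and 7.16 degrees, less where a joint would pass 70% of its speed; a pose out of reach is approached as far as the arm can. A call is refused whole if a number of a shift passes 0.0417 or a number of a turn 7.16, either way. A call with a gripper value outside its range is refused whole. The fingers move at their own pace and stop on an object; "squeeze" is the grip in N (left out, the last holds). Time passes only in rows, so rows that do not move let the fingers close. It gives the time, the measured TCP pose, the force, the opening and the grip force at its end, in the units of the state.
- manip.sense(): the state, without advancing time (a new reading comes with each control period).
- manip.snapshot(name): name is "side" or "top"; returns the picture (480x640x3 uint8, blue, green, red); there is no depth.
- manip.camera_info(name): a dict with "K" (3x3 intrinsics, pixels), "camera_from_world" (4x4, takes a point from world to camera coordinates). Camera axes: x right, y down, z forward; pixel columns grow to the right and rows downward; lengths in m; the calibration is good to about 2 mm. A picture is of the moment at which its call begins. camera_info takes no time and is no camera call.
- manip.sign_off(): hands the job in; it is judged then, once.
The state is a dict: "t": time; "q": joint angles; "qd": joint speeds; "tau": joint torques, N m; "tcp_pos": TCP position; "tool_rot": TCP orientation; "force": force on the tool from outside, world axes, zero at the start; "ft_torque": the same for the moment, N m; "finger_gap": opening from 0.0 (shut) to 1.0 (fully open); "gripper_force": force on a finger pad.
Only numpy, scipy, OpenCV 4.12 (cv2) and the standard library are available. Lean on these libraries where they do the work, as an engineer would, in place of code of your own. Each camera call takes 0.05 s, during which the arm holds its last target. There are 200 camera calls.

## Task

Take the glue stick that lies in the low wooden trough and lay it in the V-shaped aluminium trough of the labelling block, cap overhanging the open end, and push it along until its foot end bears against the upright back stop. Let go, leaving it lying at rest on both sides of the V with its foot at the stop. Leave the thread spool that stands in the middle of the bench where it is and upright.

Things in the scene. Friction and masses are not known exactly. Their poses are not given: they have to be found in the camera images.
- glue_stick: Loose glue stick, 92 mm long, 60 g. Barrel 25 mm in diameter; cap (27 mm) on the last 30 mm. Origin: centre of the foot's end face; own z axis runs along the stick from foot to cap. Starts lying level in a fixed wooden trough, axis 34 mm above the table, cap roughly towards the robot and hanging free past the trough: best gripped there, across the stick, 77 mm from the foot.
- v_block: Fixed labelling block: plate 100 x 70 x 8 mm carrying a level aluminium V-trough, 60 x 24 mm. Origin: centre of the underside, on the table; x along the trough to the back stop, roughly away from the robot; z up. V (120 deg): x -30 to 30, bottom z 40.6, upper edges z 47.5 mm. Seated stick: axis at y 0, z 55, foot at x +30 mm, cap hanging free past the open end (x -32 to -62).
- back_stop: Upright aluminium plate fixed across the far end of the V-trough, 10 mm thick, 44 mm wide, its top 76 mm above the table. Origin: middle of the lower edge of the face that looks towards the trough, 8 mm above the table; axes as the labelling block's (x away from the trough).
- thread_spool: Bystander: wooden spool of thread standing upright on the table, 31 mm in diameter, 60 mm tall. Origin: centre of its underside, z up.
Mind the look-alikes: they are no part of the job. Leave any red look-alike of the v_block alone.

How it is judged:
On the way:
1. the glue stick, lying along the V-trough, is pushed against the back stop (x of glue_stick in the frame of v_block between 0.02 and 0.034 m and y of glue_stick in the frame of v_block between -0.01 and 0.01 m and z of glue_stick in the frame of v_block between 0.047 and 0.063 m and angle between the z axis of glue_stick and the x axis of v_block, either way round below 0.1745 rad and contact force between glue_stick and back_stop above 0.3 N).
At the end, for the whole second after the job is handed in: The glue stick lies at rest in the V-trough, borne by the block: its foot within 10 mm of the back stop, its foot's centre within 10 mm sideways and 8 mm in height of the seated place, its axis within 10 degrees of the trough's (x of glue_stick in the frame of v_block between 0.02 and 0.034 m and y of glue_stick in the frame of v_block between -0.01 and 0.01 m and z of glue_stick in the frame of v_block between 0.047 and 0.063 m and angle between the z axis of glue_stick and the x axis of v_block, either way round below 0.1745 rad and contact force between glue_stick and v_block above 0.1 N and linear speed of glue_stick below 0.02 m/s); the robot touches nothing.
It fails at once if the thread spool is moved more than 30 mm or knocked over (distance of thread_spool from where it was at the start of the episode above 0.03 m or angle between thread_spool's own z axis and vertical above 0.5 rad).
It also fails if it takes over 38 s, if anything falls off the work surface, if the arm or the gripper's body presses on something with over 40 N, if the wrist force passes 120 N, or if a joint passes its speed limit or range.

## Working session

There is one attempt and no reset: what is moved stays moved. The work goes in short steps, Python scripts to look and compute and a tool call to move; the robot and the scene stay as the last step left them, time stands still between calls to the robot, and variables do not carry over. Pictures are saved under pics/ and viewed, at most 10 in all, crops included, and the job is handed in when it is done.

Besides the shell and the picture viewer there is one more tool, called after ">>>" by a JSON object that holds its "api" and its "payload", one argument or row to a line. servo_tool: Moves the arm, as the interface text tells. Its arguments: {"type":"object","properties":{"rows":{"type":"array","items":{"type":"array","items":{"type":"array","items":{"type":"number"}}}},"squeeze":{"type":"number"}},"required":["rows"]}

```bash
mkdir -p pics
python3 - <<'E'
from station import manip
import cv2, numpy as np
for n in("top","side"):
    cv2.imwrite(f"pics/{n}0.png",manip.snapshot(n)); c=manip.camera_info(n)
    print(n,np.round(c["K"],1).tolist(),np.round(c["camera_from_world"],3).tolist())
s=manip.sense();print(s["t"],s["tcp_pos"],s["tool_rot"])
E
```

```text
top [[592.2, 0.0, 315.3], [0.0, 592.2, 235.5], [0.0, 0.0, 1.0]] [[-0.004, -1.0, -0.001, 0.064], [-0.993, 0.004, -0.116, 0.577], [0.116, 0.001, -0.993, 1.107], [0.0, 0.0, 0.0, 1.0]]
side [[479.4, 0.0, 318.9], [0.0, 479.4, 242.1], [0.0, 0.0, 1.0]] [[-0.99, -0.141, 0.004, 0.566], [-0.085, 0.571, -0.816, 0.09], [0.113, -0.808, -0.578, 0.893], [0.0, 0.0, 0.0, 1.0]]
0.1 [0.1734929  0.59980003 0.24940958] [ 1.40427789e-01  9.90090424e-01 -9.40665785e-04 -3.22769760e-04]
```

View pics/top0.png

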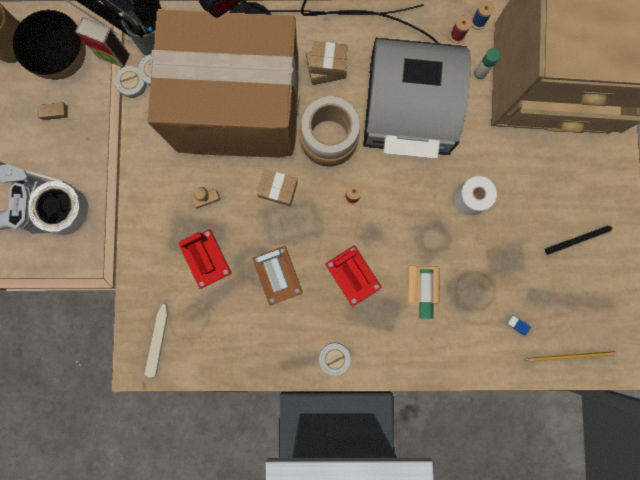

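View pics/side0.png

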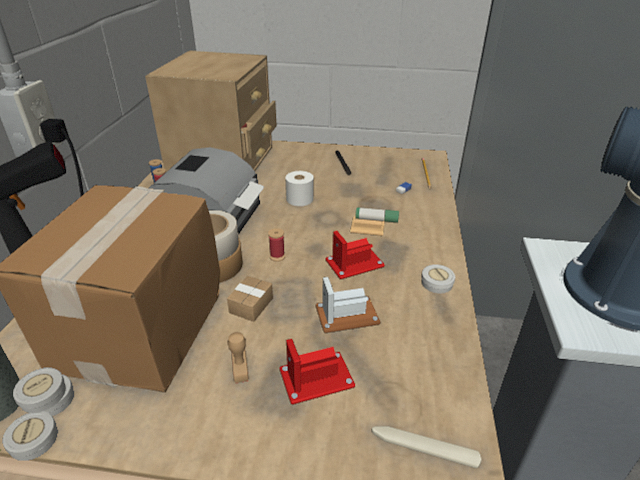

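The top view shows the glue stick in its trough, with the barrel at (426,285) and the green cap at (427,307), cap towards the robot. The aluminium block with the brown plate is at (277,274), with its stop to the upper left, and the spool is at (353,195).

What could be mistaken for these:
- **Stick:** the green-capped item at (487,63), standing by the cabinet, or the eraser at (518,325).
- **Block:** the red copies at (205,258) and (354,275).
- **Spool:** the ones at (460,30) and (482,15).

I choose (426,293) for the stick and (277,274) for the block, and will check both in one crop.

```bash
cat > h.py <<'E'
from station import manip
import cv2, numpy as np
def ray(n,px,z):
    c=manip.camera_info(n);T=np.array(c["camera_from_world"]);R,t=T[:3,:3],T[:3,3]
    o=-R.T@t; d=R.T@np.linalg.inv(c["K"])@np.array([px[0],px[1],1.]); return o+d*(z-o[2])/d[2]
def blob(m,roi):
    x0,y0,x1,y1=roi; k=np.zeros_like(m);k[y0:y1,x0:x1]=m[y0:y1,x0:x1]
    cs,_=cv2.findContours(k,cv2.RETR_EXTERNAL,cv2.CHAIN_APPROX_NONE)
    return max(cs,key=cv2.contourArea)
E
python3 - <<'E'
from h import *
im=cv2.imread("pics/top0.png");hsv=cv2.cvtColor(im,cv2.COLOR_BGR2HSV)
cv2.imwrite("pics/crop0.png",cv2.resize(im[235:335,240:460],None,fx=3.6,fy=3.6,interpolation=cv2.INTER_CUBIC))
def rep(name,m,roi,z):
    c=blob(m,roi);b=cv2.boxPoints(cv2.minAreaRect(c))
    print(name,cv2.contourArea(c),b.round(1).tolist())
    P=np.array([ray("top",p,z) for p in b]);print(P[:,:2].round(4).tolist(),"mean",P.mean(0).round(4),"sides",np.linalg.norm(P[0]-P[1]).round(4),np.linalg.norm(P[1]-P[2]).round(4))
g=cv2.inRange(hsv,(60,80,30),(95,255,255));rep("cap",g,(400,260,450,330),.034)
w=cv2.inRange(hsv,(0,0,120),(180,60,255));rep("barrel",w,(405,262,450,305),.034)
br=cv2.inRange(hsv,(4,110,40),(14,255,190)); al=cv2.inRange(hsv,(0,0,90),(180,60,255))
rep("alu",al,(245,240,310,310),.0475)
rep("plate",cv2.bitwise_or(br,al),(245,240,310,312),.008)
E
```

```text
cap 166.0 [[420.0, 303.0], [432.0, 303.0], [432.0, 317.0], [420.0, 317.0]]
[[0.4472, -0.1371], [0.4472, -0.1599], [0.4208, -0.1592], [0.4209, -0.1364]] mean [ 0.434  -0.1482  0.034 ] sides 0.0228 0.0264
barrel 335.0 [[420.0, 273.0], [432.0, 273.0], [432.0, 302.0], [420.0, 302.0]]
[[0.5042, -0.1385], [0.5041, -0.1614], [0.4491, -0.1599], [0.4491, -0.1371]] mean [ 0.4766 -0.1492  0.034 ] sides 0.0229 0.0551
alu 631.5 [[254.0, 257.0], [283.1000061035156, 247.3000030517578], [295.5, 284.5], [266.3999938964844, 294.20001220703125]]
[[0.535, 0.1778], [0.5533, 0.1226], [0.4827, 0.0991], [0.4648, 0.1538]] mean [0.509  0.1383 0.0475] sides 0.0581 0.0744
plate 1698.0 [[251.39999389648438, 257.6000061035156], [284.8999938964844, 245.3000030517578], [302.5, 293.0], [269.0, 305.29998779296875]]
[[0.537, 0.1869], [0.5611, 0.1212], [0.4676, 0.0868], [0.444, 0.1519]] mean [0.5024 0.1367 0.008 ] sides 0.07 0.0996
```

View pics/crop0.png

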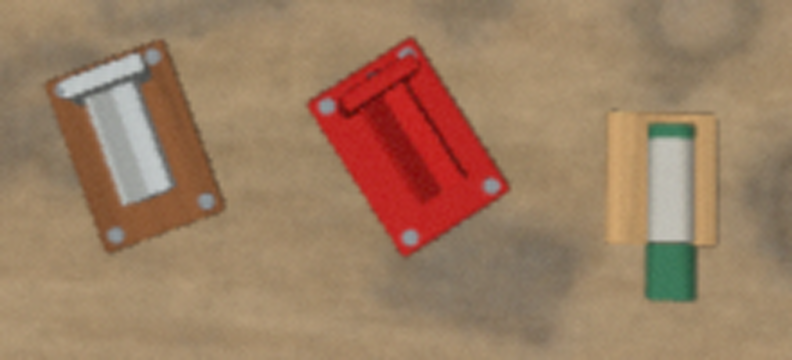

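The crop confirms it: the aluminium V on its brown plate, with the stop at the upper left, and the stick in the wooden trough with its green cap hanging free. The sizes check out, with the plate at 70 x 99.6 mm. The block is at (0.502, 0.137), yaw 20.4°. The stick's grip point is at about (0.434, -0.148), yaw -1.3°.

>>> {"api": "servo_tool", "payload": {
  "rows": [
    [[0,0,-5,0,0,0,1],[0,0,-5,0,0,0,1],[0,0,-4.8,0,0,0,1],[0,0,0,-0.023,-0.033,0,1],[0,0,0,-0.023,-0.033,0,1],[0,0,0,-0.023,-0.033,0,1],[0,0,0,-0.023,-0.033,0,1],[0,0,0,-0.023,-0.033,0,1]]
  ]
}}

```text
t: 0.77
tcp_pos: [0.2851, 0.431, 0.25]
tool_rot: [0.011, 1.0, -0.0, -0.0]
force: [1.1, -0.0, 0.6]
finger_gap: 0.997
gripper_force: 0.0
```

>>> {"api": "servo_tool", "payload": {
  "rows": [
    [[0,0,0,-0.023,-0.033,0,1],[0,0,0,-0.023,-0.033,0,1],[0,0,0,-0.023,-0.033,0,1],[0,0,0,-0.023,-0.033,0,1],[0,0,0,-0.023,-0.033,0,1],[0,0,0,-0.023,-0.033,0,1],[0,0,0,-0.023,-0.033,0,1],[0,0,0,0,-0.035,0,1]]
  ]
}}

```text
t: 1.43
tcp_pos: [0.4446, 0.161, 0.2507]
tool_rot: [0.012, 1.0, 0.0, 0.003]
force: [0.7, -0.0, 0.1]
finger_gap: 0.998
gripper_force: 0.0
```

>>> {"api": "servo_tool", "payload": {
  "rows": [
    [[0,0,0,0,-0.035,0,1],[0,0,0,0,-0.035,0.01,1],[0,0,0,0,-0.035,0.01,1],[0,0,0,0,-0.035,0.01,1],[0,0,0,0,-0.035,0.01,1],[0,0,0,0,-0.035,0.01,1],[0,0,0,0,-0.035,0.01,1],[0,0,0,0,0,0,1]]
  ]
}}

```text
t: 2.1
tcp_pos: [0.4343, -0.0874, 0.189]
tool_rot: [0.015, 1.0, -0.001, -0.0]
force: [-0.6, 0.1, -0.0]
finger_gap: 0.998
gripper_force: 0.0
```

>>> {"api": "servo_tool", "payload": {
  "rows": [
    [[0,0,0,-0.001,-0.03,0,1],[0,0,0,-0.001,-0.0305,0,1],[0,0,0,0,0,0.025,1],[0,0,0,0,0,0.025,1],[0,0,0,0,0,0.025,1],[0,0,0,0,0,0.02,1],[0,0,0,0,0,0,1],[0,0,0,0,0,0,1]]
  ]
}}

```text
t: 2.77
tcp_pos: [0.4338, -0.1417, 0.0947]
tool_rot: [0.012, 1.0, 0.001, -0.001]
force: [0.1, -0.2, 0.1]
finger_gap: 1.001
gripper_force: 0.0
```

Run:
```python
from h import *
a=manip.snapshot("top");b=manip.snapshot("side")
cv2.imwrite("pics/c1.png",np.hstack([cv2.resize(a[240:340,370:480],(440,400)),cv2.resize(b[140:260,310:420],(360,400))]))
hsv=cv2.cvtColor(b,cv2.COLOR_BGR2HSV);g=cv2.inRange(hsv,(60,80,30),(95,255,255))
c=blob(g,(350,190,410,235));print(cv2.boundingRect(c),cv2.contourArea(c))
bx=cv2.boxPoints(cv2.minAreaRect(c));print([ray("side",p,.034).round(4)[:2].tolist() for p in bx], ray("side",bx.mean(0),.034))
print(manip.sense()["tcp_pos"])
```

```text
(385, 210, 13, 12) 112.5
[[0.4484, -0.1668], [0.4222, -0.1707], [0.4218, -0.1254], [0.4471, -0.1216]] [ 0.43487399 -0.14573345  0.034     ]
[ 0.43499399 -0.14243387  0.09613361]
```

View pics/c1.png

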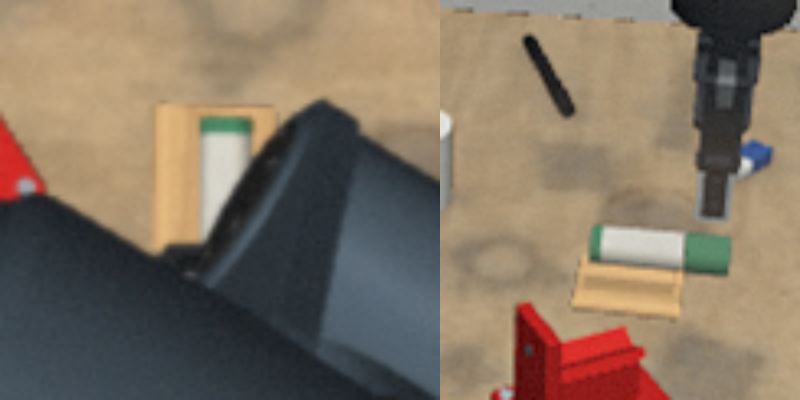

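The side view shows the open jaws above the cap, whose centre is at about (391,216). That puts the cap at x 0.435, which agrees with the top view. I'll shift -6 mm in y, go down and grip.

>>> {"api": "servo_tool", "payload": {
  "rows": [
    [[0,0,0,0,-0.006,0,1],[0,0,0,0,0,0.02,1],[0,0,0,0,0,0.02,1],[0,0,0,0,0,0.015,1],[0,0,0,0,0,0.006,1],[0,0,0,0,0,0,1],[0,0,0,0,0,0,1],[0,0,0,0,0,0,1]]
  ]
}}

```text
t: 3.53
tcp_pos: [0.4349, -0.1489, 0.0353]
tool_rot: [0.012, 1.0, -0.001, 0.001]
force: [1.0, -0.3, -0.1]
finger_gap: 1.005
gripper_force: 0.0
```

>>> {"api": "servo_tool", "payload": {
  "rows": [
    [[0,0,0,0,0,0.001,-0.2],[0,0,0,0,0,0,-0.2],[0,0,0,0,0,0,-0.6],[0,0,0,0,0,0,-0.8],[0,0,0,0,0,0,-1],[0,0,0,0,0,0,-1],[0,0,0,0,0,0,-1],[0,0,0,0,0,0,-1]]
  ],
  "squeeze": 30
}}

```text
t: 4.2
tcp_pos: [0.4341, -0.1483, 0.0335]
tool_rot: [0.012, 1.0, 0.0, -0.0]
force: [0.1, 1.2, 4.3]
finger_gap: 0.301
gripper_force: 29.6
```

>>> {"api": "servo_tool", "payload": {
  "rows": [
    [[0,0,0,0,0,0,-1],[0,0,0,0,0,0,-1],[0,0,0,0,0,0,-1],[0,0,0,0,0,0,-1]]
  ]
}}

```text
t: 4.53
tcp_pos: [0.4341, -0.1483, 0.0334]
tool_rot: [0.012, 1.0, 0.0, -0.0]
force: [-0.9, 1.8, 5.1]
finger_gap: 0.298
gripper_force: 29.6
```

>>> {"api": "servo_tool", "payload": {
  "rows": [
    [[0,0,0,0,0,-0.01,-1],[0,0,0,0,0,-0.02,-1],[0,0,0,0,0,-0.03,-1],[0,0,0,0,0,-0.03,-1],[0,0,0,0,0,-0.03,-1],[0,0,0,0,0.02,0,-1],[0,0,0,-0.001,0.03,0,-1],[0,0,0,-0.001,0.03,0,-1]]
  ]
}}

```text
t: 5.2
tcp_pos: [0.4388, -0.0688, 0.1545]
tool_rot: [0.013, 1.0, -0.001, 0.001]
force: [0.1, 1.0, -0.9]
finger_gap: 0.298
gripper_force: 29.5
```

>>> {"api": "servo_tool", "payload": {
  "rows": [
    [[0,0,0,-0.001,0.03,0,-1],[0,0,0,-0.001,0.03,0,-1],[0,0,0,-0.001,0.03,0,-1],[0,0,0,-0.001,0.03,0,-1],[0,0,0,-0.001,0.03,0,-1],[0,0,0,0,0.02,0,-1],[0,0,0,0,0.014,0,-1],[0,0,-5,0,0,0,-1]]
  ]
}}

```text
t: 5.87
tcp_pos: [0.4473, 0.1176, 0.1536]
tool_rot: [-0.034, 0.999, 0.0, 0.0]
force: [-0.1, -0.7, -0.6]
finger_gap: 0.303
gripper_force: 29.5
```

>>> {"api": "servo_tool", "payload": {
  "rows": [
    [[0,0,-5,0,0,0,-1],[0,0,-5,0,0,0,-1],[0,0,-5,0,0,0,-1],[0,0,-1.8,0,0,0,-1],[0,0,0,0,0,0,-1],[0,0,0,0,0,0,-1]]
  ]
}}

```text
t: 6.37
tcp_pos: [0.4475, 0.1152, 0.1535]
tool_rot: [-0.177, 0.984, -0.0, 0.0]
force: [0.4, -0.2, 0.0]
finger_gap: 0.303
gripper_force: 29.5
```

Run:
```python
from h import *
a=manip.snapshot("top");b=manip.snapshot("side")
cv2.imwrite("pics/c2.png",np.hstack([cv2.resize(a[220:330,220:330],(400,400)),cv2.resize(b[210:350,290:430],(400,400))]))
s=manip.sense();q=s["tool_rot"];print(s["tcp_pos"],q.round(4),90-2*np.degrees(np.arctan2(q[0],q[1])),s["finger_gap"],s["q"].round(2))
```

```text
[0.44746747 0.11518102 0.15340483] [-0.1771  0.9842 -0.      0.    ] 110.40460682926489 0.3047620448310196 [ 0.01  0.47  1.93 -0.    0.74 -1.92]
```

View pics/c2.png

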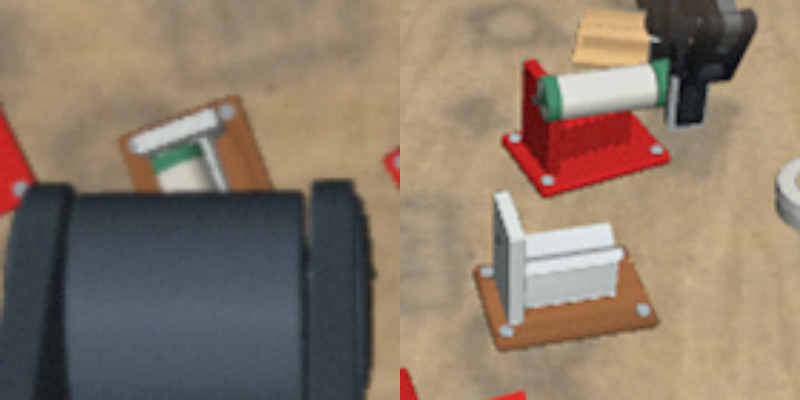

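In the top view the foot's green ring is at about (268,263), left of the V axis because the stick is still high. In the side view the stick is held level over the red block, with its foot at about (343,245). I'll triangulate the foot.

Run:
```python
from h import *
def proj(n,p):
    c=manip.camera_info(n);T=np.array(c["camera_from_world"]);q=np.array(c["K"])@(T[:3,:3]@p+T[:3,3]);return q[:2]/q[2]
s=manip.sense();t=s["tcp_pos"];u=np.array([np.cos(np.radians(20.4)),np.sin(np.radians(20.4)),0])
f=t+.077*u
ims={n:manip.snapshot(n) for n in("top","side")}
px={}
for n,roi in(("top",(255,255,285,275)),("side",(335,228,352,255))):
    hsv=cv2.cvtColor(ims[n],cv2.COLOR_BGR2HSV);g=cv2.inRange(hsv,(60,80,30),(95,255,255))
    c=blob(g,roi);print(n,"ring",cv2.contourArea(c),cv2.boundingRect(c),c.reshape(-1,2).mean(0).round(1),"pred ring",proj(n,f-.003*u).round(1),"foot",proj(n,f).round(1))
    b=cv2.minAreaRect(c);px[n]=np.array(b[0])
# rays at two heights -> closest
def line(n): 
    a=ray(n,px[n],.1);b=ray(n,px[n],.2);return a,(b-a)/np.linalg.norm(b-a)
a,d=line("top");b,e=line("side")
k=np.linalg.lstsq(np.stack([d,-e],1),b-a,rcond=None)[0];P=a+d*k[0];Q=b+e*k[1]
print("tri",P.round(4),Q.round(4),"pred ring centre",(f-.003*u).round(4))
```

```text
top ring 31.5 (262, 260, 13, 7) [268.2 262.5] pred ring [268.9 262.5] foot [268.3 260.9]
side ring 55.0 (339, 237, 8, 15) [342.5 244.1] pred ring [341.5 243.2] foot [339.7 243.4]
tri [0.5169 0.1426 0.1532] [0.5151 0.1425 0.1531] pred ring centre [0.5168 0.141  0.1534]
```

>>> {"api": "servo_tool", "payload": {
  "rows": [
    [[0,0,0,0,0.0005,0.02,-1],[0,0,0,0,0,0.02,-1],[0,0,0,0,0,0.02,-1],[0,0,0,0,0,0.015,-1],[0,0,0,0,0,0.01,-1],[0,0,0,0,0,0.006,-1],[0,0,0,0,0,0,-1],[0,0,0,0,0,0,-1]]
  ]
}}

```text
t: 7.23
tcp_pos: [0.4474, 0.1157, 0.0623]
tool_rot: [-0.177, 0.984, 0.0, -0.0]
force: [0.3, 0.1, -0.9]
finger_gap: 0.301
gripper_force: 29.5
```

>>> {"api": "servo_tool", "payload": {
  "rows": [
    [[0,0,0,0,0,0.003,-1],[0,0,0,0,0,0.002,-1],[0,0,0,0,0,0.001,-1],[0,0,0,0,0,0,-1],[0,0,0,0,0,0,-1]]
  ]
}}

```text
t: 7.65
tcp_pos: [0.4474, 0.1158, 0.0565]
tool_rot: [-0.178, 0.984, -0.0, 0.0]
force: [0.5, 0.0, -0.7]
finger_gap: 0.298
gripper_force: 29.5
```

>>> {"api": "servo_tool", "payload": {
  "rows": [
    [[0,0,0,-0.003,0,0,-1],[0,0,0,-0.003,0,0,-1],[0,0,0,-0.002,0,0,-1],[0,0,0,-0.001,0,0,-1],[0,0,0,0,0,0,-1],[0,0,0,0,0,0.001,-1],[0,0,0,0,0,0,-1]]
  ]
}}

```text
t: 8.23
tcp_pos: [0.4555, 0.1189, 0.0552]
tool_rot: [-0.178, 0.984, 0.0, -0.0]
force: [0.0, 0.2, -0.5]
finger_gap: 0.299
gripper_force: 29.5
```

>>> {"api": "servo_tool", "payload": {
  "rows": [
    [[0,0,0,-0.001,0,0,-1],[0,0,0,-0.001,0,0,-1],[0,0,0,0,0,0,-1],[0,0,0,0,0,0,-1]]
  ]
}}

```text
t: 8.57
tcp_pos: [0.4577, 0.1196, 0.0553]
tool_rot: [-0.178, 0.984, -0.0, 0.0]
force: [-0.2, -0.0, -0.8]
finger_gap: 0.304
gripper_force: 29.5
```

>>> {"api": "servo_tool", "payload": {
  "rows": [
    [[0,0,0,-0.001,0,0,-1],[0,0,0,0,0,0,-1],[0,0,0,-0.001,0,0,-1],[0,0,0,0,0,0,-1],[0,0,0,0,0,0,-1]]
  ]
}}

```text
t: 8.98
tcp_pos: [0.4585, 0.1202, 0.0552]
tool_rot: [-0.178, 0.984, 0.0, -0.001]
force: [-1.9, -1.1, 0.1]
finger_gap: 0.301
gripper_force: 29.3
```

The foot has met the stop (about 2 N). I'll press a little more, then lower onto the V.

>>> {"api": "servo_tool", "payload": {
  "rows": [
    [[0,0,0,-0.001,0,0,-1],[0,0,0,0,0,0,-1],[0,0,0,0,0,0.001,-1],[0,0,0,0,0,0,-1],[0,0,0,0,0,0,-1]]
  ]
}}

```text
t: 9.4
tcp_pos: [0.4585, 0.1204, 0.0545]
tool_rot: [-0.177, 0.984, 0.0, -0.002]
force: [-4.6, -3.7, 4.6]
finger_gap: 0.3
gripper_force: 29.6
```

It now bears on both the stop (about 6 N) and the V (about 4.6 N up). I'll ease off slightly and release.

>>> {"api": "servo_tool", "payload": {
  "rows": [
    [[0,0,0,0.0005,0,-0.0005,-1],[0,0,0,0,0,0,-0.3],[0,0,0,0,0,0,-0.2],[0,0,0,0,0,0,0.1],[0,0,0,0,0,0,0.4],[0,0,0,0,0,0,0.4],[0,0,0,0,0,0,0.4],[0,0,0,0,0,0,0.4]]
  ]
}}

```text
t: 10.07
tcp_pos: [0.4601, 0.1205, 0.0548]
tool_rot: [-0.178, 0.984, -0.0, 0.0]
force: [-0.3, -0.8, 0.2]
finger_gap: 0.7
gripper_force: 0.0
```

>>> {"api": "servo_tool", "payload": {
  "rows": [
    [[0,0,0,0,0,-0.01,0.4],[0,0,0,0,0,-0.02,0.4],[0,0,0,0,0,-0.03,0.4],[0,0,0,0,0,-0.03,0.4],[0,0,0,0,0,-0.04,0.4],[0,0,0,0,0,-0.04,0.4],[0,0,0,0,0,0,0.4],[0,0,0,0,0,0,0.4]]
  ]
}}

```text
t: 10.73
tcp_pos: [0.4613, 0.1206, 0.2278]
tool_rot: [-0.178, 0.984, -0.001, 0.004]
force: [-0.1, 1.4, -0.1]
finger_gap: 0.702
gripper_force: 0.0
```

>>> {"api": "servo_tool", "payload": {
  "rows": [
    [[0,0,0,0,0.04,0,0.4],[0,0,0,0,0.04,0,0.4],[0,0,0,0,0.04,0,0.4],[0,0,0,0,0.04,0,0.4],[0,0,0,0,0.04,0,0.4],[0,0,0,0,0.04,0,0.4],[0,0,0,0,0,0,0.4],[0,0,0,0,0,0,0.4]]
  ]
}}

```text
t: 11.4
tcp_pos: [0.3738, 0.3464, 0.2232]
tool_rot: [-0.18, 0.984, -0.001, -0.002]
force: [-0.2, -0.2, 0.5]
finger_gap: 0.701
gripper_force: 0.0
```

Run:
```python
from h import *
a=manip.snapshot("top");b=manip.snapshot("side")
cv2.imwrite("pics/c3.png",np.hstack([cv2.resize(a[220:330,220:330],(400,400)),cv2.resize(b[210:350,290:430],(400,400))]))
hsv=cv2.cvtColor(a,cv2.COLOR_BGR2HSV);g=cv2.inRange(hsv,(60,80,30),(95,255,255))
c=blob(g,(255,250,310,312));P=ray("top",cv2.minAreaRect(c)[0],.055)
w=cv2.minAreaRect(c);d=(P-[.5024,.1367,.055])[:2];y=np.radians(20.4)
print("cap centre in v",d@[np.cos(y),np.sin(y)],d@[-np.sin(y),np.cos(y)],w)
s=manip.sense();print(s["t"],s["tcp_pos"])
```

```text
cap centre in v -0.046980499952096036 0.0005615425946376086 ((283.70001220703125, 297.6000061035156), (15.495158195495605, 12.33288288116455), 71.56504821777344)
11.5 [0.37521681 0.34443536 0.22358845]
```

View pics/c3.png

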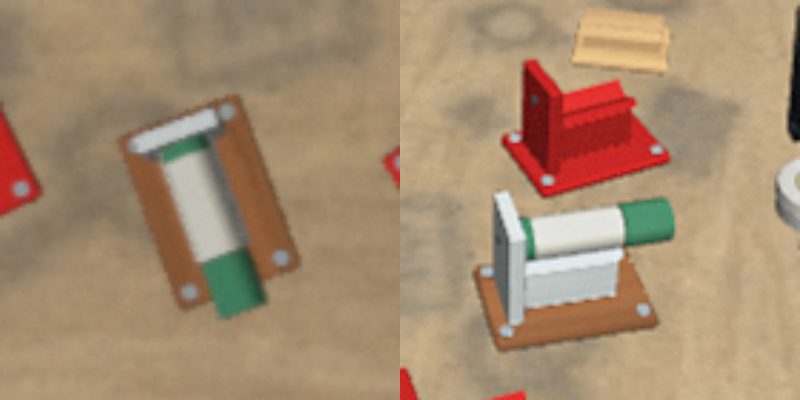

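The stick lies in the V with its foot at the stop. The cap centre is at (283.7,297.6), which is x -47.0 mm, y 0.6 mm in the block's frame, as it should be. The arm is clear.

```bash
python3 -c "
from station import manip
print(manip.sign_off())"
```

```text
the job is handed in; nothing more can be done
None
```

The glue stick lies in the aluminium V-trough with its foot at the back stop; it was pushed against the stop at about 6 N, then released, and the job was handed in at about 11.5 s with the arm clear and the spool never approached.

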